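Set the evening pattern on the table switch board

TASK

Set the three toggles of the white switch board to the evening lighting pattern: red on, yellow off, blue on. On is towards the long edge marked with the green strip; push each toggle that has to change fully over and let go, and never switch the blue one, which is already on, off along the way.

Things in the scene. Friction and masses are not known exactly. Their poses are not given: they have to be found in the camera images.
- board: white board lying flat, fixed, 110 (x) by 230 (y) by 36 mm, topped by three grey plates side by side along y, tops 40 mm above the table, each with one toggle; all else on it is lower. Origin: centre of its underside, on the table. +z up, +x to the long edge with the green strip (on), away from the robot, turned up to 0.5 rad. Toggles move with about 1 N at the ball and stay where left.
- red_tip (a point): centre of the red ball, 16 mm across, topping a toggle bar 10 mm thick. Its pivot is 40 mm down the bar, 40 mm above the table at board x = 0; it swings only along board x, between firm stops 0.5 rad either side of upright (ball height 75 mm there, 80 upright). Board-frame x: about +19 mm fully on, -19 mm fully off; y: -60, 0 or +60 mm, as the order changes. Starts off.
- yellow_tip (a point): centre of the yellow ball, 16 mm across, topping a toggle bar 10 mm thick. Its pivot is 40 mm down the bar, 40 mm above the table at board x = 0; it swings only along board x, between firm stops 0.5 rad either side of upright (ball height 75 mm there, 80 upright). Board-frame x: about +19 mm fully on, -19 mm fully off; y: -60, 0 or +60 mm, as the order changes. Starts on.
- blue_tip (a point): centre of the blue ball, 16 mm across, topping a toggle bar 10 mm thick. Its pivot is 40 mm down the bar, 40 mm above the table at board x = 0; it swings only along board x, between firm stops 0.5 rad either side of upright (ball height 75 mm there, 80 upright). Board-frame x: about +19 mm fully on, -19 mm fully off; y: -60, 0 or +60 mm, as the order changes. Starts on.

How it is judged:
At the end, for the whole second after the job is handed in: In the board's frame the red tip and the blue tip lie more than 10 mm to the on side (+x, green strip) of the board's middle line, and the yellow tip more than 10 mm to the off side (-x); they stay there (x of each of red_tip, blue_tip in the frame of board above 0.01 m and x of yellow_tip in the frame of board below -0.01 m); the robot touches nothing.
It fails at once if the blue toggle is switched off (its tip crosses the board's middle line to the off side) (x of blue_tip in the frame of board below 0 m).
It also fails if it takes over 34 s, if anything falls off the work surface, if the arm or the gripper's body presses on something with over 40 N, if the wrist force passes 120 N, or if a joint passes its speed limit or range.

ROBOT

A 6-joint arm with a two-finger parallel gripper is mounted at the origin on the work surface. World frame = base frame: x ahead of the robot, y to its left, z up, the work surface at z = 0. Lengths are in m, angles in rad, forces in N, time in s.
With the tool pointing down it reaches from about 0.3 to 0.825 m from the base axis. Payload 5.4 kg.
Tool frame: the origin (TCP) lies at the very end of the fingers, on their centre line; the grasp point (between the pads) lies 19 mm behind it (arm.hold_point_z is the distance from the TCP to the grasp point, in m); x points along the fingers, z is the direction in which the jaws open and shut, and the axes are right-handed (so a half turn about x gives the same grasp; the last joint's range is limited). The gripper opens to 92 mm and grips with 3 to 60 N. Pads are 20 mm wide; open, the fingers measure 128 mm over their backs; the gripper's body (75 mm by 189 mm) begins 69 mm behind the grasp point.
Start: joints at [-1.407, 0.158, 1.597, -0, 1.386, -0.21], TCP at [0.21, -0.535, 0.215] pointing down, gripper open.
Joint ranges: [-2.91, 2.91], [-0.94, 2.29], [0.18, 2.7], [-1.29, 4.43], [0.17, 2.64], [-3, 3]. Speed limits (rad/s): [2.57, 2.57, 3.14, 3.14, 3.14, 3.14].

INTERFACE

Orientations are given as a unit quaternion [x, y, z, w].
In Python, from rig import arm, viewer, workorder gives the robot as it stands.
- The arm moves only by the tool move_arm, never from a script. Its argument "moves" is a list of rows, each an object with "rotation": the turn, a rotation vector about the tool's x, y, z in rad, a list of three; "slide": the shift along the tool's x, y, z in cm, a list of three; "grip": the opening in per cent of the stroke, from 0 (shut) to 100 (fully open). In form: [{"rotation": [ax, ay, az], "slide": [x, y, z], "grip": grip}, ...]. A call has 1 to 8 rows; each row is the pose to reach, as a shift and turn from the pose commanded when the call began, along the tool's axes at that moment; what a row does not reach only later rows make up. A row lasts 1/10 s, in which the tool goes at most 50 mm and 8.59 degrees, less where a joint would pass 70% of its speed; a pose out of reach is approached as far as the arm can. A call with a gripper value outside its range is refused whole. The fingers move at their own pace and stop on an object; the grip force is fixed at half the most. Time passes only in rows, so rows that repeat a pose let the fingers close. It gives the time, the measured TCP pose, the force and the opening at its end, in the units of the state.
- arm.observe(): the state, without advancing time (a new reading comes with each control period).
- viewer.grab_frame(name): name is "side" or "top"; returns (picture, depth): 420x560x3 uint8, red, green, blue; 420x560 float32, m along the optical axis (not along the pixel's ray), 0 where there is no reading.
- viewer.camera_params(name): a dict with "K" (3x3 intrinsics, pixels), "k1" (the pictures are not rectified: a ray, as slopes to the right and down, at radius r is drawn at 1 + k1 r^2 times it, then the intrinsics apply), "R" (3x3) and "t" (3): a world point X has camera coordinates R X + t. Camera axes: x right, y down, z forward; pixel columns grow to the right and rows downward; lengths in m; the calibration is good to about 2 mm. A picture is of the moment at which its call begins. camera_params takes no time and is no camera call.
- workorder.job_done(): hands the job in, once; it reports no verdict.
The state is a dict: "time": time; "q": joint angles; "qvel": joint speeds; "joint_torque": joint torques, N m; "tool_pos": TCP position; "tool_rot": TCP orientation; "contact_force": force on the tool from outside, world axes, zero at the start; "ft_torque": the same for the moment, N m; "grip_width": finger opening in m.
Only numpy, scipy, OpenCV 4.12 (cv2) and the standard library are available. Lean on these libraries where they do the work, as an engineer would, in place of code of your own. Each camera call takes 0.05 s, during which the arm holds its last target.

## Working session

There is one attempt and no reset: what is moved stays moved. The work goes in short steps, Python scripts to look and compute and a tool call to move; the robot and the scene stay as the last step left them, time stands still between calls to the robot, and variables do not carry over. Pictures are saved under pics/ and viewed, and the job is handed in when it is done.

Besides the shell and the picture viewer there is one more tool, called after "Call:" by a JSON object that holds its "op" and its "data". move_arm: Moves the arm, as the interface text tells. Its arguments: {"type":"object","properties":{"moves":{"type":"array"}},"required":["moves"]}

```bash
mkdir -p pics; ls; python3 - <<'E'
from rig import arm, viewer
import cv2,numpy as np
for n in("top","side"):
    p,d=viewer.grab_frame(n); cv2.imwrite(f"pics/{n}0.png",p[...,::-1]); np.savez(f"{n}0.npz",p=p,d=d)
    print(viewer.camera_params(n))
print(arm.observe())
E
```

```text
pics
{'K': array([[541.19519981,   0.        , 277.57235051],
       [  0.        , 541.19519981, 203.90252123],
       [  0.        ,   0.        ,   1.        ]]), 'k1': -0.00887997101835437, 'R': array([[ 0.0272454 , -0.99959526,  0.00818564],
       [-0.99349012, -0.02798328, -0.11042791],
       [ 0.11061227, -0.0051237 , -0.99385043]]), 't': array([0.01537327, 0.51268606, 0.67812832])}
{'K': array([[413.79952773,   0.        , 286.40921653],
       [  0.        , 413.79952773, 212.3691722 ],
       [  0.        ,   0.        ,   1.        ]]), 'k1': -0.10102826393991869, 'R': array([[ 9.57050800e-01, -2.89919875e-01, -4.81944205e-04],
       [-2.29687501e-01, -7.57202019e-01, -6.11464434e-01],
       [ 1.76910763e-01,  5.85313222e-01, -7.91271770e-01]]), 't': array([-0.47812496,  0.18647547,  0.59925458])}
{'time': 0.1, 'q': array([-1.40706291e+00,  1.58991872e-01,  1.59807578e+00, -4.22216409e-05,
        1.38619217e+00, -2.10086574e-01]), 'qvel': array([ 1.64484128e-04, -6.57657112e-04, -7.59556549e-04, -9.94941253e-04,
        1.08672785e-03,  8.91900852e-05]), 'joint_torque': array([-4.87624147e-04, -3.86506391e+01, -3.22958136e+01,  7.03482237e-02,
        3.39999539e-02, -5.06683864e-05]), 'tool_pos': array([ 0.20985758, -0.53474063,  0.21372938]), 'tool_rot': array([ 0.39879356,  0.58462234, -0.39796114,  0.58378708]), 'contact_force': array([-0.14585025,  0.54994047,  0.12005806]), 'ft_torque': array([ 0.02071423, -0.02931625,  0.04017385]), 'grip_width': 0.09204225491056994}
```

View pics/top0.png

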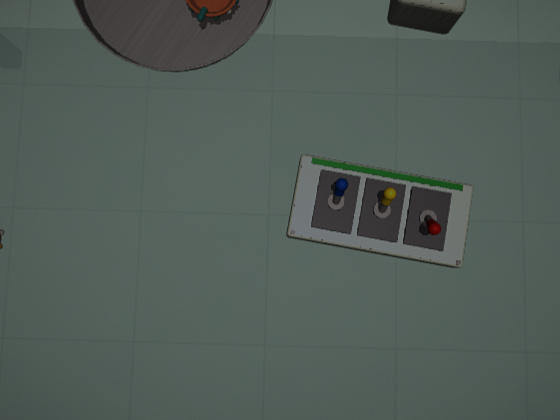

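View pics/side0.png

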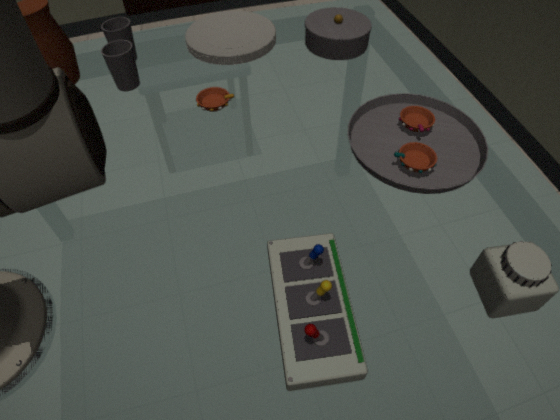

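The top view shows the balls at about blue (341,185), yellow (390,195) and red (434,228), with the green strip on the far side. The side view has them at blue (318,251), yellow (326,287) and red (312,331). Next I'll localise them.

```bash
cat > h.py <<'E'
import numpy as np,cv2
from scipy.optimize import least_squares
from rig import arm,viewer
def proj(C,X):
    X=np.atleast_2d(X); c=X@C["R"].T+C["t"]; s=c[:,:2]/c[:,2:]; r2=(s**2).sum(1,keepdims=True)
    s=s*(1+C["k1"]*r2); return s*C["K"][0,0]+C["K"][:2,2]
def cents(p):
    h=cv2.cvtColor(p,cv2.COLOR_RGB2HSV).astype(int); H,S,V=h[...,0],h[...,1],h[...,2]; o={}
    for n,m in dict(red=((H<6)|(H>174)),yellow=(H>18)&(H<32),blue=(H>105)&(H<130)).items():
        m=m&(S>170)&(V>50)
        k,l,st,ce=cv2.connectedComponentsWithStats(m.astype(np.uint8))
        o[n]=[(ce[i].round(1),st[i,4]) for i in range(1,k) if st[i,4]>25]
    return o
# board pose fit: x,y,yaw, order blue +60, yellow 0, red -60
BX=dict(blue=.06,yellow=0.,red=-.06)
def tip(n,s): return np.array([.04*np.sin(s),BX[n],.04+.04*np.cos(s)])
E
python3 - <<'E'
from h import *
for n in("top","side"):
    print(n,cents(np.load(n+"0.npz")["p"]))
E
```

```text
top {'red': [(array([434.6, 228.2]), np.int32(105))], 'yellow': [(array([388.7, 195.5]), np.int32(161))], 'blue': [(array([341.9, 183.8]), np.int32(92))]}
side {'red': [(array([311.1, 329.9]), np.int32(128))], 'yellow': [(array([323.6, 287.4]), np.int32(134))], 'blue': [(array([316.4, 250.4]), np.int32(82))]}
```

```bash
cat >> h.py <<'E'
def fit(obs,st):
    Cs={k:viewer.camera_params(k) for k in("top","side")}
    def f(v,per=False):
        c,s=np.cos(v[2]),np.sin(v[2]); R=np.array([[c,-s,0],[s,c,0],[0,0,1]]); r=[]
        for (cam,n),uv in obs.items():
            X=R@tip(n,st[n])+[v[0],v[1],0]; r+=list(proj(Cs[cam],X)[0]-uv)
        return np.array(r)
    o=least_squares(f,[.5,-.1,0]); return o.x,f(o.x).reshape(-1,2).round(1)
E
python3 - <<'E'
from h import *
obs={}
for n in("top","side"):
    for k,v in cents(np.load(n+"0.npz")["p"]).items(): obs[n,k]=v[0][0]
st=dict(red=-.5,yellow=.5,blue=.5)
print(fit(obs,st))
for cam in("top","side"):
    print(cam,fit({k:v for k,v in obs.items() if k[0]==cam},st))
E
```

```text
(array([ 0.50587753, -0.1050518 , -0.09986963]), array([[ 0.8,  1.4],
       [ 1. , -3.2],
       [-0.9,  2.3],
       [-2.1,  1.3],
       [ 2.8, -2. ],
       [-0.2, -0.9]]))
top (array([ 0.50612979, -0.10459544, -0.1134169 ]), array([[ 0.1,  1.8],
       [ 0.8, -3.4],
       [-0.9,  1.5]]))
side (array([ 0.50541677, -0.10570633, -0.08293065]), array([[-1.4,  1.9],
       [ 2.5, -1.8],
       [-1.1, -0.6]]))
```

```bash
python3 - <<'E'
from h import *
a=np.load("top0.npz")["p"][140:280,280:480]; b=np.load("side0.npz")["p"][225:395,250:380]
a=cv2.resize(a,(800,560),interpolation=cv2.INTER_CUBIC)
cv2.imwrite("pics/za.png",np.minimum(a.astype(int)*2,255)[...,::-1].astype(np.uint8))
b=cv2.resize(b,None,fx=3.5,fy=3.5,interpolation=cv2.INTER_CUBIC)
cv2.imwrite("pics/zb.png",b[...,::-1])
E
```

```text
(no output)
```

View pics/za.png

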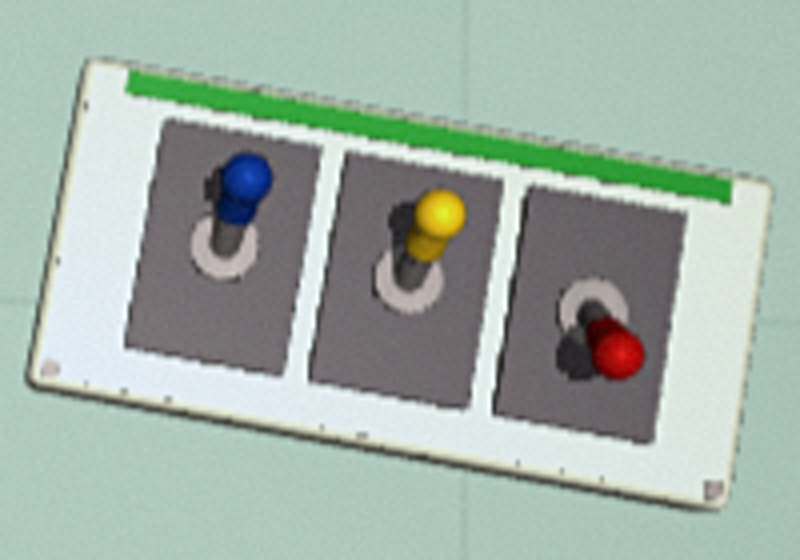

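View pics/zb.png

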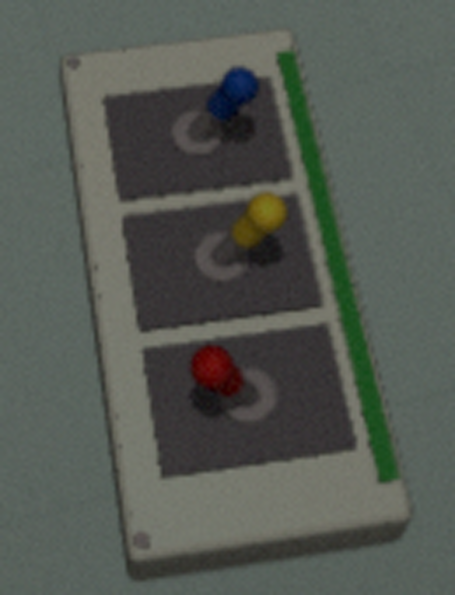

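```bash
cat >> h.py <<'E'
_t=tip
def tip(n,s):
    if n[0]=='r' and n[1]=='_': return np.array([0,BX[n[2:]],.0405])
    return _t(n,s)
E
python3 - <<'E'
from h import *
T=lambda u,v:np.array([u/4+280-.4,v/4+140-.4]); S=lambda u,v:np.array([u/3.5+250-.36,v/3.5+225-.36])
obs={("top","blue"):T(247,176),("top","yellow"):T(440,214),("top","red"):T(618,355),
("side","blue"):S(240,86),("side","yellow"):S(267,211),("side","red"):S(211,367),
("top","r_blue"):T(225,247),("top","r_yellow"):T(408,282),("top","r_red"):T(593,310),
("side","r_blue"):S(202,131),("side","r_yellow"):S(225,257),("side","r_red"):S(245,394)}
st=dict(red=-.5,yellow=.5,blue=.5,r_red=0,r_blue=0,r_yellow=0)
v,r=fit(obs,st);print(v,r.tolist())
for cam in("top","side"):
    print(cam,fit({k:v for k,v in obs.items() if k[0]==cam},st)[0])
c,s=np.cos(v[2]),np.sin(v[2]);R=np.array([[c,-s,0],[s,c,0],[0,0,1]])
for n in BX: print(n,R@tip(n,st[n])+[v[0],v[1],0])
from scipy.spatial.transform import Rotation as Q
print(Q.from_quat(arm.observe()["tool_rot"]).as_matrix())
E
```

```text
[ 0.50758753 -0.10422825 -0.13588976] [[-0.2, -0.5], [-0.0, -2.1], [-0.2, 1.5], [0.4, -0.3], [1.5, 0.0], [-1.6, 0.5], [-0.3, 0.3], [0.1, -0.9], [0.1, -0.3], [-2.4, 0.7], [-1.4, 0.0], [1.4, 0.2]]
top [ 0.507186   -0.10434601 -0.12941618]
side [ 0.50816654 -0.10401259 -0.14474309]
blue [ 0.53471608 -0.04737933  0.0751033 ]
yellow [ 0.52658776 -0.1068262   0.0751033 ]
red [ 0.48045898 -0.16107717  0.0751033 ]
[[-3.12701982e-04  9.30936384e-01  3.65181258e-01]
 [ 1.63810375e-03  3.65181262e-01 -9.30934994e-01]
 [-9.99998609e-01  3.07099572e-04 -1.63916329e-03]]
```

```bash
cat >> h.py <<'E'
from scipy.spatial.transform import Rotation as Q
V=np.array([.5075,-.1042,-.136])
def go(bx,by,z,p0=None,turn=True):
    o=arm.observe(); M=Q.from_quat(o["tool_rot"]).as_matrix(); p=np.array(p0 if p0 is not None else o["tool_pos"])
    c,s=np.cos(V[2]),np.sin(V[2]); X=np.array([V[0]+c*bx-s*by,V[1]+s*bx+c*by,z])
    G=np.array([[0,c,s],[0,s,-c],[-1,0,0]],float)  # x down, y=board x, z=board -y
    print((bx,by,z),"slide cm",((X-p)@M*100).round(2),"rot",Q.from_matrix(M.T@G).as_rotvec().round(3))
def where():
    o=arm.observe();c,s=np.cos(V[2]),np.sin(V[2]);d=o["tool_pos"][:2]-V[:2]
    print("board xy",(c*d[0]+s*d[1]).round(4),(-s*d[0]+c*d[1]).round(4),"z",o["tool_pos"][2].round(4),"F",o["contact_force"].round(2),"w",o["grip_width"].round(4),"t",o["time"])
E
python3 - <<'E'
from h import *
where();go(-.055,-.06,.12,[.21,-.535,.215])
E
```

```text
Traceback (most recent call last):
  File "h.py", line 38, in where
    print("board xy",(c*d[0]+s*d[1]).round(4),(-s*d[0]+c*d[1]).round(4),"z",o["tool_pos"][2].round(4),"F",o["contact_force"].round(2),"w",o["grip_width"].round(4),"t",o["time"])
                                                                                                                                          ^^^^^^^^^^^^^^^^^^^^^
AttributeError: 'float' object has no attribute 'round'
```

```bash
sed -i 's/o\["grip_width"\].round(4)/round(o["grip_width"],4)/' h.py
python3 - <<'E'
from h import *
where();go(-.055,-.06,.12,[.21,-.535,.215])
E
```

```text
board xy -0.2365 -0.4669 z 0.2137 F [-0.15  0.55  0.12] w 0.092 t 0.1
(-0.055, -0.06, 0.12) slide cm [  9.55  35.7  -26.67] rot [ 0.51  -0.002  0.   ]
```

Call:
{"op": "move_arm", "data": {"moves": [{"rotation":[0.51,0,0],"slide":[4,35.7,-26.7],"grip":0},{"rotation":[0.51,0,0],"slide":[4,35.7,-26.7],"grip":0},{"rotation":[0.51,0,0],"slide":[4,35.7,-26.7],"grip":0},{"rotation":[0.51,0,0],"slide":[4,35.7,-26.7],"grip":0},{"rotation":[0.51,0,0],"slide":[4,35.7,-26.7],"grip":0},{"rotation":[0.51,0,0],"slide":[4,35.7,-26.7],"grip":0},{"rotation":[0.51,0,0],"slide":[4,35.7,-26.7],"grip":0},{"rotation":[0.51,0,0],"slide":[4,35.7,-26.7],"grip":0}]}}

```text
time: 0.9
tool_pos: [0.4194, -0.1961, 0.1787]
tool_rot: [0.533, 0.465, -0.533, 0.465]
contact_force: [1.9, -0.7, 0.3]
grip_width: 0.0303
```

```bash
python3 - <<'E'
from h import *
where();go(-.055,-.06,.12)
E
```

```text
board xy -0.0748 -0.103 z 0.1787 F [ 1.93 -0.68  0.3 ] w 0.0303 t 0.9
(-0.055, -0.06, 0.12) slide cm [ 5.87  1.98 -4.3 ] rot [-0.001 -0.    -0.   ]
```

Call:
{"op": "move_arm", "data": {"moves": [{"rotation":[0,0,0],"slide":[5.5,1.6,-3.9],"grip":0},{"rotation":[0,0,0],"slide":[5.5,1.6,-3.9],"grip":0},{"rotation":[0,0,0],"slide":[5.5,1.6,-3.9],"grip":0},{"rotation":[0,0,0],"slide":[5.5,1.6,-3.9],"grip":0},{"rotation":[0,0,0],"slide":[5.5,1.6,-3.9],"grip":0},{"rotation":[0,0,0],"slide":[5.5,1.6,-3.9],"grip":0}]}}

```text
time: 1.5
tool_pos: [0.4406, -0.1631, 0.1254]
tool_rot: [0.533, 0.464, -0.533, 0.465]
contact_force: [-0.3, -0.6, -0.2]
grip_width: 0.0007
```

```bash
python3 - <<'E'
from h import *
where();go(-.055,-.06,.069)
for n in("top","side"):
    p,d=viewer.grab_frame(n); cv2.imwrite(f"pics/{n}1.png",cv2.convertScaleAbs(p,alpha=1.6)[...,::-1])
E
```

```text
board xy -0.0583 -0.0674 z 0.1254 F [-0.3  -0.56 -0.23] w 0.0007 t 1.5
(-0.055, -0.06, 0.069) slide cm [ 5.64  0.32 -0.75] rot [-0.002  0.001 -0.002]
```

View pics/top1.png

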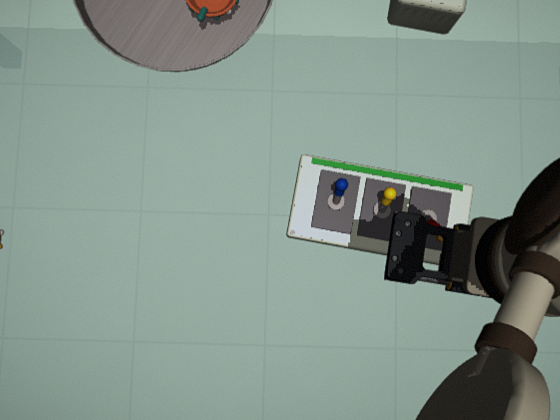

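View pics/side1.png

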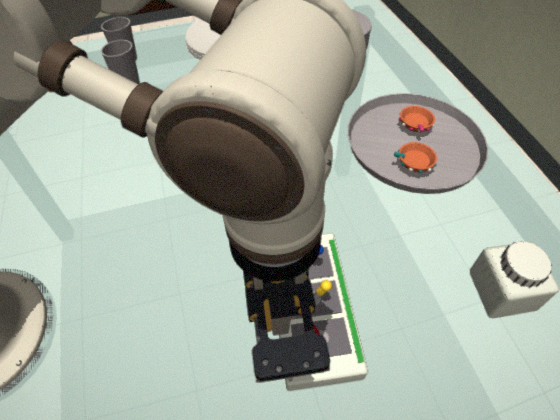

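The gripper is shut and hangs just behind the red toggle: it shows around (405,250) in the top view, with red partly hidden at (434,225). Nothing is in contact, so I'll descend.

Call:
{"op": "move_arm", "data": {"moves": [{"rotation":[0,0,0],"slide":[3,0.2,-0.7],"grip":0},{"rotation":[0,0,0],"slide":[5.5,0.2,-0.7],"grip":0},{"rotation":[0,0,0],"slide":[5.5,0.2,-0.7],"grip":0},{"rotation":[0,0,0],"slide":[5.5,0.2,-0.7],"grip":0}]}}

```text
time: 2.0
tool_pos: [0.443, -0.1554, 0.0695]
tool_rot: [-0.533, -0.465, 0.533, -0.465]
contact_force: [0.2, -0.1, 0.2]
grip_width: 0.0004
```

```bash
python3 - <<'E'
from h import *
where();go(-.055,-.06,.069);go(0,-.06,.069)
E
```

```text
board xy -0.0569 -0.0594 z 0.0695 F [ 0.21 -0.14  0.15] w 0.0004 t 2.0
(-0.055, -0.06, 0.069) slide cm [0.05 0.19 0.06] rot [-0.001  0.     0.   ]
(0, -0.06, 0.069) slide cm [0.05 5.69 0.05] rot [-0.001  0.     0.   ]
```

Push red towards on slowly, first to centre ≈ -4 mm.

Call:
{"op": "move_arm", "data": {"moves": [{"rotation":[0,0,0],"slide":[0,1.0,0],"grip":0},{"rotation":[0,0,0],"slide":[0,2.0,0],"grip":0},{"rotation":[0,0,0],"slide":[0,3.0,0],"grip":0},{"rotation":[0,0,0],"slide":[0,4.0,0],"grip":0},{"rotation":[0,0,0],"slide":[0,4.7,0],"grip":0},{"rotation":[0,0,0],"slide":[0,5.3,0],"grip":0},{"rotation":[0,0,0],"slide":[0,5.3,0],"grip":0}]}}

```text
time: 2.7
tool_pos: [0.4962, -0.1622, 0.0689]
tool_rot: [0.533, 0.465, -0.533, 0.465]
contact_force: [0.5, -0.7, 0.7]
grip_width: 0.0004
```

```bash
python3 - <<'E'
from h import *
where()
E
```

```text
board xy -0.0033 -0.059 z 0.0689 F [ 0.52 -0.7   0.66] w 0.0004 t 2.7
```

Call:
{"op": "move_arm", "data": {"moves": [{"rotation":[0,0,0],"slide":[0,0.2,0],"grip":0},{"rotation":[0,0,0],"slide":[0,0.4,0],"grip":0},{"rotation":[0,0,0],"slide":[0,0.4,0],"grip":0}]}}

```text
time: 3.0
tool_pos: [0.4988, -0.1625, 0.0687]
tool_rot: [-0.533, -0.465, 0.533, -0.464]
contact_force: [-1.5, -1.2, -0.2]
grip_width: 0.0006
```

```bash
python3 - <<'E'
from h import *
where()
E
```

```text
board xy -0.0007 -0.0589 z 0.0687 F [-1.47 -1.23 -0.19] w 0.0006 t 3.0
```

Call:
{"op": "move_arm", "data": {"moves": [{"rotation":[0,0,0],"slide":[0,0.2,0],"grip":0},{"rotation":[0,0,0],"slide":[0,0.2,0],"grip":0}]}}

```text
time: 3.2
tool_pos: [0.4994, -0.1626, 0.0683]
tool_rot: [-0.532, -0.466, 0.534, -0.463]
contact_force: [-7.9, 0.7, 1.8]
grip_width: 0.0003
```

```bash
python3 - <<'E'
from h import *
where()
E
```

```text
board xy -0.0001 -0.0589 z 0.0683 F [-7.94  0.68  1.82] w 0.0003 t 3.2
```

Force of about 8 N: red is against its stop. Back off, lift, and go over to the on side of yellow.

Call:
{"op": "move_arm", "data": {"moves": [{"rotation":[0,0,0],"slide":[0,-2.0,0],"grip":0},{"rotation":[0,0,0],"slide":[-3,-3.0,0],"grip":0},{"rotation":[0,0,0],"slide":[-6.5,-3.0,0],"grip":0},{"rotation":[0,0,0],"slide":[-6.5,-3.0,0],"grip":0},{"rotation":[0,0,0],"slide":[-6.5,1.5,-3],"grip":0},{"rotation":[0,0,0],"slide":[-6.5,5.5,-5.9],"grip":0},{"rotation":[0,0,0],"slide":[-6.5,5.5,-5.9],"grip":0},{"rotation":[0,0,0],"slide":[-6.5,5.5,-5.9],"grip":0}]}}

```text
time: 4.0
tool_pos: [0.5644, -0.1114, 0.1331]
tool_rot: [-0.532, -0.466, 0.533, -0.465]
contact_force: [0.6, 0.5, -0.6]
grip_width: 0.0006
```

```bash
python3 - <<'E'
from h import *
where();go(.056,0,.069)
for n in("top","side"):
    p,d=viewer.grab_frame(n); cv2.imwrite(f"pics/{n}2.png",cv2.convertScaleAbs(p,alpha=1.6)[...,::-1])
E
```

```text
board xy 0.0573 0.0006 z 0.1331 F [ 0.56  0.48 -0.64] w 0.0006 t 4.0
(0.056, 0, 0.069) slide cm [ 6.41 -0.13  0.06] rot [ 0.002 -0.     0.001]
```

View pics/top2.png

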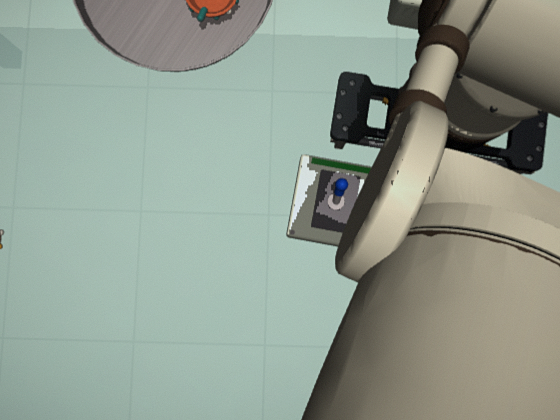

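View pics/side2.png

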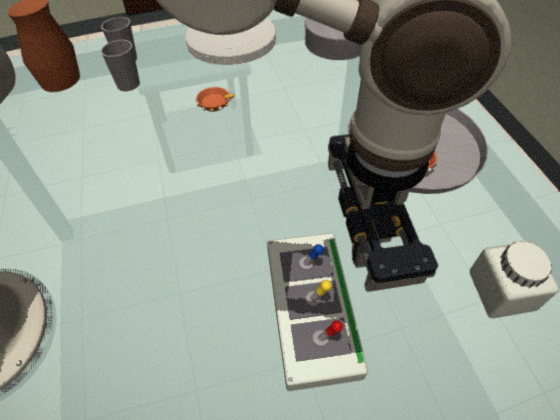

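The side view shows red on at (337,327), with blue (318,251) and yellow (326,287) still on. Descend on the on side of yellow.

Call:
{"op": "move_arm", "data": {"moves": [{"rotation":[0,0,0],"slide":[4,0,0],"grip":0},{"rotation":[0,0,0],"slide":[6.4,0,0],"grip":0},{"rotation":[0,0,0],"slide":[6.4,0,0],"grip":0},{"rotation":[0,0,0],"slide":[6.4,0,0],"grip":0}]}}

```text
time: 4.5
tool_pos: [0.5634, -0.1127, 0.0705]
tool_rot: [-0.533, -0.465, 0.533, -0.464]
contact_force: [0.0, 0.7, -0.3]
grip_width: 0.0008
```

```bash
python3 - <<'E'
from h import *
where();go(.003,0,.069)
E
```

```text
board xy 0.0565 -0.0008 z 0.0705 F [ 0.05  0.68 -0.27] w 0.0008 t 4.5
(0.003, 0, 0.069) slide cm [ 0.15 -5.35 -0.07] rot [-0.001  0.     0.   ]
```

Call:
{"op": "move_arm", "data": {"moves": [{"rotation":[0,0,0],"slide":[0.1,-1.0,0],"grip":0},{"rotation":[0,0,0],"slide":[0.1,-2.0,0],"grip":0},{"rotation":[0,0,0],"slide":[0.1,-3.0,0],"grip":0},{"rotation":[0,0,0],"slide":[0.1,-4.0,0],"grip":0},{"rotation":[0,0,0],"slide":[0.1,-4.8,0],"grip":0},{"rotation":[0,0,0],"slide":[0.1,-5.4,0],"grip":0},{"rotation":[0,0,0],"slide":[0.1,-5.4,0],"grip":0}]}}

```text
time: 5.2
tool_pos: [0.5094, -0.1044, 0.0688]
tool_rot: [-0.533, -0.465, 0.533, -0.464]
contact_force: [-0.3, -0.7, -0.2]
grip_width: 0.0003
```

```bash
python3 - <<'E'
from h import *
where()
E
```

```text
board xy 0.0019 0.0001 z 0.0688 F [-0.32 -0.66 -0.21] w 0.0003 t 5.2
```

Call:
{"op": "move_arm", "data": {"moves": [{"rotation":[0,0,0],"slide":[0,-0.2,0],"grip":0},{"rotation":[0,0,0],"slide":[0,-0.4,0],"grip":0},{"rotation":[0,0,0],"slide":[0,-0.4,0],"grip":0}]}}

```text
time: 5.5
tool_pos: [0.5066, -0.1042, 0.069]
tool_rot: [0.533, 0.465, -0.533, 0.465]
contact_force: [1.2, -0.2, 0.0]
grip_width: 0.0005
```

```bash
python3 - <<'E'
from h import *
where()
E
```

```text
board xy -0.0009 -0.0001 z 0.069 F [ 1.23 -0.16  0.01] w 0.0005 t 5.5
```

Call:
{"op": "move_arm", "data": {"moves": [{"rotation":[0,0,0],"slide":[0,-0.2,0],"grip":0},{"rotation":[0,0,0],"slide":[0,-0.3,0],"grip":0}]}}

```text
time: 5.7
tool_pos: [0.5054, -0.1042, 0.0696]
tool_rot: [0.534, 0.463, -0.532, 0.466]
contact_force: [8.1, -0.5, -2.6]
grip_width: 0.0007
```

```bash
python3 - <<'E'
from h import *
where()
E
```

```text
board xy -0.0021 -0.0003 z 0.0696 F [ 8.07 -0.46 -2.63] w 0.0007 t 5.7
```

Yellow is at its stop. Back off, lift, and move clear to see.

Call:
{"op": "move_arm", "data": {"moves": [{"rotation":[0,0,0],"slide":[0,2.0,0],"grip":0},{"rotation":[0,0,0],"slide":[-2,4.0,0],"grip":0},{"rotation":[0,0,0],"slide":[-7,4.5,0],"grip":0},{"rotation":[0,0,0],"slide":[-12,4.5,0],"grip":0},{"rotation":[0,0,0],"slide":[-14,6,4],"grip":0},{"rotation":[0,0,0],"slide":[-14,6,9],"grip":0},{"rotation":[0,0,0],"slide":[-14,6,14],"grip":0},{"rotation":[0,0,0],"slide":[-14,6,17],"grip":0}]}}

```text
time: 6.5
tool_pos: [0.5386, -0.2833, 0.2089]
tool_rot: [-0.533, -0.465, 0.534, -0.464]
contact_force: [-0.9, 0.3, -0.0]
grip_width: 0.0009
```

Call:
{"op": "move_arm", "data": {"moves": [{"rotation":[0,0,0],"slide":[0,0,4],"grip":0},{"rotation":[0,0,0],"slide":[0,0,4],"grip":0},{"rotation":[0,0,0],"slide":[0,0,4],"grip":0},{"rotation":[0,0,0],"slide":[0,0,4],"grip":0}]}}

```text
time: 6.9
tool_pos: [0.5344, -0.3187, 0.2087]
tool_rot: [0.533, 0.466, -0.533, 0.465]
contact_force: [-0.6, 0.1, 0.1]
grip_width: 0.0008
```

```bash
python3 - <<'E'
from h import *
where()
for n in("top","side"):
    p,d=viewer.grab_frame(n); cv2.imwrite(f"pics/{n}3.png",cv2.convertScaleAbs(p,alpha=1.6)[...,::-1]); print(n,cents(p))
C=viewer.camera_params("side");c,s=np.cos(V[2]),np.sin(V[2])
for n,a in dict(red=.5,yellow=-.5,blue=.5).items():
    X=np.array([[c,-s,0],[s,c,0],[0,0,1]])@tip(n,a)+[V[0],V[1],0]
    print(n,[proj(viewer.camera_params(k),X)[0].round(1) for k in("top","side")])
E
```

```text
board xy 0.0558 -0.2089 z 0.2087 F [-0.58  0.07  0.09] w 0.0008 t 6.9
top {'red': [(array([438.6, 200. ]), np.int32(105)), (array([434.7, 209. ]), np.int32(35))], 'yellow': [(array([384.6, 220.5]), np.int32(144))], 'blue': [(array([341.8, 183.9]), np.int32(94))]}
side {'red': [(array([334.2, 327.9]), np.int32(159))], 'yellow': [(array([302. , 290.6]), np.int32(123))], 'blue': [(array([316.1, 251.2]), np.int32(105))]}
red [array([438., 199.]), array([337.2, 325.5])]
yellow [array([385.2, 221.9]), array([300.1, 289. ])]
blue [array([341.2, 183.1]), array([318.6, 248.9])]
```

View pics/side3.png

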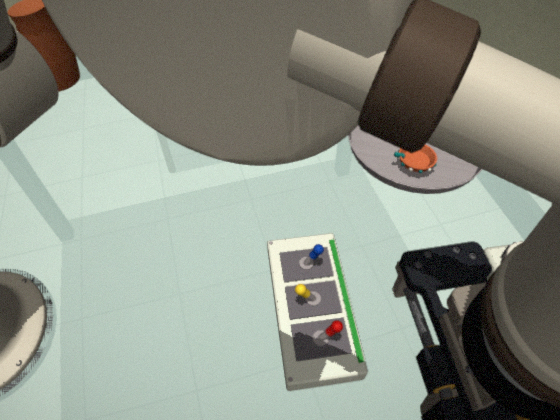

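View pics/top3.png

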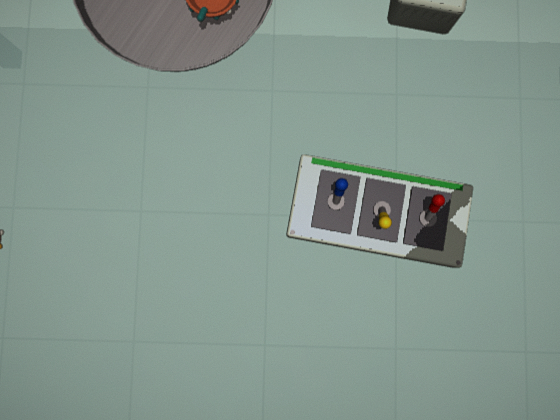

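In the top view, red (438,200) and blue (342,184) are on and yellow (385,221) is off. All three match the predicted pixels for full throw, and the arm is clear.

```bash
python3 -c "
from rig import workorder
print(workorder.job_done())"
```

```text
the job is handed in; nothing more can be done
None
```

The board is set to the evening pattern: red on, yellow off, blue on. I handed the job in at about 7 s of the 34 s allowed; it returns no verdict.

- **Moves:** With the gripper shut, I pushed red to on and yellow to off. I stopped each push when the wrist force rose to about 8 N, which I took as the stop. Nothing touched the blue toggle.
- **Last checks:** Both cameras show all three balls within about 3 pixels of where a full throw should put them. The arm was lifted well clear (TCP 0.21 m up, beside the board), with the force reading only noise (about 0.6 N).
- **Disagreement:** My first board fit, from automatic colour centroids, gave a turn of about -0.10 rad. The bars' own colour was biasing it. Refitting with hand-picked ball and ring centres gave -0.136 rad, with the two cameras 0.015 rad apart, and I used that value. No checks failed.

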